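# Set the jaw gap with the knurled wheel

### The job

Roll the knurled wheel of the gap-setting fixture under a fingertip, pressing lightly on top of it and stroking towards the jaws as often as needed, until the face of the sliding jaw has closed up level with the gauge finger beside it (face within the thickness of the finger), then take the hand away. Move the jaw by the wheel alone: do not pinch the wheel, do not touch the sliding jaw, and leave the things lying around where they are.

Things in the scene. Friction and masses are not known exactly. Their poses are not given: they have to be found in the camera images.
- fixture: gap-setting fixture bolted to the bench: base 124 x 300 x 10 mm (x, y, z); on it, on rubber buffers, a cradle with knurled wheel (at y = -105 mm), sliding jaw on a rail and fixed jaw (face at y = 75 mm, top 68 mm above the bench). Wheel cheeks reach 94 mm up. Origin: centre of the underside; its y axis runs lengthwise from the wheel end to the fixed jaw
- wheel: knurled steel wheel, radius 35 mm, 28 mm wide, axle along the fixture's x, 78 mm above the bench; top rim open, 113 mm up. Origin: its centre; turns with it. Takes about 1 N at the rim, stays where left. Stroking its top to the fixture's +y closes the sliding jaw, the same way as the finger, 10 mm per 35 mm of rim (10 mm per rad); to -y opens it
- wheel_top (a point): the top of the wheel's rim, 35 mm above the axle's centre; it does not turn with the wheel but sinks with the cradle. Its axes are the fixture's
- cradle (a joint): how far the cushioned cradle (wheel and jaws with it) is pressed down, m: 0 free to 0.010 bottomed. Springs back: about 3 N to start, then 1 N per mm, so a fingertip held 4 to 6 mm below the free top of the wheel presses with 7 to 9 N and keeps touching through a straight level stroke of 40 mm
- jaw: sliding jaw, aluminium block with steel face, 46 x 46 x 36 mm, top 68 mm above the bench, on the rail. Origin: 50 mm below the middle of the top edge of its closing face. Travel 62 mm
- jaw_face (a point): middle of the top edge of the sliding jaw's closing (+y) face, 68 mm above the bench; axes are the fixture's
- gauge_mark (a point): end of the gauge finger beside the jaw, mid-thickness, top edge 68 mm above the bench; axes are the fixture's. The finger is a steel bar 8 mm thick (along y) on a rider fixed to the -x edge of the base, pointing to the jaw and clearing its side by 1 mm. Its place varies: 15 to 52 mm to +y of the jaw face at the start
- feeler_gauge: feeler gauge, folded flat steel blades, 22 x 95 x 10 mm, lying on the bench near the fixture (bystander). Origin: centre of underside
- spark_plug: spark plug, 74 mm long, 21 mm thick, lying on the bench behind the fixture (bystander). Origin: centre of underside
- grease_tin: round grease tin, 68 mm across, 69 mm tall, standing behind the fixture's jaw end (bystander). Origin: centre of underside
- bearing: ball bearing, 52 mm across, 15 mm tall, lying flat in front of the fixture (bystander). Origin: centre of underside

How it is judged:
By the outcome, as a careful person would: the job done as asked, in the order asked, and still so for the second after the job is handed in, with the robot touching nothing.
It also fails if it takes over 45 s, if anything falls off the work surface, if the arm or the gripper's body presses on something with over 40 N, if the wrist force passes 120 N, or if a joint passes its speed limit or range.

### The arm

A 6-joint arm with a two-finger parallel gripper is mounted at the origin on a cart in front of the work surface, level with it; the furniture and walls round the work are solid. World frame = base frame: x ahead of the robot, y to its left, z up, the work surface at z = 0. Lengths are in m, angles in rad, forces in N, time in s.
With the tool pointing down it reaches from about 0.35 to 0.775 m from the base axis. Payload 5.5 kg.
Tool frame: the origin (TCP) lies midway between the tips of the shut fingers; the grasp point (between the pads) lies 19 mm behind it; x points along the fingers, y is the direction in which the jaws open and shut, and the axes are right-handed (so a half turn about x gives the same grasp; the last joint's range is limited). The gripper opens to 85 mm and grips with 20 to 120 N. Pads are 22 mm wide; open, the fingers measure 114 mm over their backs; the gripper's body (76 mm by 85 mm) begins 54 mm behind the grasp point. The pads swing forward as they close: fully open they stand 13 mm farther back than shut.
Start: joints at [1.109, 0.313, 0.046, 1.304, 0, 1.431], TCP at [0.182, 0.546, 0.199] pointing down, gripper open.
Joint ranges: [-2.76, 2.76], [-0.86, 1.69], [-1.03, 1.26], [-2.2, 2.34], [-1.47, 1.5], [-3.14, 3.14]. Speed limits (rad/s): [2.57, 2.57, 3.14, 3.14, 3.14, 3.14].

### API

Orientations are given as a unit quaternion [w, x, y, z].
In Python, from workcell import env, optics, order, models gives the robot as it stands. The module is installed in compiled form; this text tells all that it offers.
- The arm moves only by the tool servo_tool, never from a script. Its argument "moves" is a list of rows, each a list of 5 numbers: the shift along the tool's x, y, z in cm, then the turn about the tool's x in rad, then the closure, from -1 (fully open) to 1 (shut). A call has exactly 10 rows; each row shifts and turns the commanded pose from where the row before left it, along the tool's axes as they then stand; what a row does not reach is not made up. A row lasts 1/8 s, in which the tool goes at most 62.5 mm and 10.7 degrees, less where a joint would pass 70% of its speed; a pose out of reach is approached as far as the arm can. A call is refused whole if a number of a shift passes 6.25 or a number of a turn 0.188, either way. A call with a gripper value outside its range is refused whole. The fingers move at their own pace and stop on an object; "grip_force" is the grip in N (left out, the last holds). Time passes only in rows, so rows that do not move let the fingers close, or fill a call up. It gives the time, the measured TCP pose, the force and the opening at its end, in the units of the state.
- env.get_state(): the state, without advancing time (a new reading comes with each control period).
- optics.read_camera(name): name is "scene" or "side" or "wrist"; returns a dict with "pixels" (420x560x3 uint8, blue, green, red), "vertical_fov" (degrees; the focal length in pixels is half the picture's height over the tangent of half this angle, whatever the lens; pixels are square), "cx", "cy" (the principal point, pixels), "extrinsics" (4x4, takes a point from world to camera coordinates). Camera axes: x right, y up, looking along -z (the intrinsics and any distortion apply to the point x, -y, -z); pixel columns grow to the right and rows downward; lengths in m; the calibration is good to about 2 mm. A picture is of the moment at which its call begins. There is no depth.
- order.hand_in(): hands the job in, once; it reports no verdict.
Trained networks look in a picture, given as the dict that the camera call returned (one of the last four; its "shot" number tells which), for a name from the list of things; names that differ only in an ending like _2 or _b are one class to them, and where a whole thing is asked for, a point or a joint stands for the part that bears it (a point fixed in the world has none). Each returns a list of dicts, best first, with "conf" (0 to 1); they miss things now and then, are a little off and sometimes report something else, mostly with a low value. They report only what shows in the picture. A call takes as long as a camera call.
- models.outline_of(name, picture): "pixels" (420x560 bool, what is visible of it) and "location" ([column, row] in pixels, amid what is visible of it).
- models.pinpoint(name, picture): "location" ([column, row] in pixels: a listed point, or the origin of a listed thing).
The state is a dict: "clock": time; "joint_pos": joint angles; "qvel": joint speeds; "tau": joint torques, N m; "tcp_pos": TCP position; "orientation": TCP orientation; "wrist_force": force on the tool from outside, world axes, zero at the start; "ft_torque": the same for the moment, N m; "finger_gap": finger opening in m.
Only numpy, scipy, OpenCV 4.12 (cv2) and the standard library are available. Lean on these libraries where they do the work, as an engineer would, in place of code of your own. Each camera call takes 0.05 s, during which the arm holds its last target.

## Working session

There is one attempt and no reset: what is moved stays moved. The work goes in short steps, Python scripts to look and compute and a tool call to move; the robot and the scene stay as the last step left them, time stands still between calls to the robot, and variables do not carry over. Pictures are saved under pics/ and viewed, and the job is handed in when it is done.

Besides the shell and the picture viewer there is one more tool, called after ">>>" by a JSON object that holds its "api" and its "payload", one argument or row to a line. servo_tool: Moves the arm, as the interface text tells. Its arguments: {"type":"object","properties":{"moves":{"type":"array"},"grip_force":{"type":"number"}},"required":["moves"]}

```bash
mkdir -p pics
cat > h.py <<'E'
import numpy as np, cv2
from workcell import env, optics, order, models
def ray(p,uv):
    f=p['pixels'].shape[0]/2/np.tan(np.radians(p['vertical_fov'])/2)
    E=np.array(p['extrinsics']);R=E[:3,:3];t=E[:3,3]
    d=np.array([(uv[0]-p['cx'])/f,-(uv[1]-p['cy'])/f,-1.])
    return -R.T@t, R.T@d
def onz(p,uv,z):
    c,d=ray(p,uv);return c+d*(z-c[2])/d[2]
def tri(prs):
    A=np.zeros((3,3));b=np.zeros(3)
    for c,d in prs:
        d=d/np.linalg.norm(d);M=np.eye(3)-np.outer(d,d);A+=M;b+=M@c
    return np.linalg.solve(A,b)
def proj(p,X):
    f=p['pixels'].shape[0]/2/np.tan(np.radians(p['vertical_fov'])/2)
    E=np.array(p['extrinsics']);x=E[:3,:3]@X+E[:3,3]
    return np.array([p['cx']+f*x[0]/-x[2],p['cy']-f*x[1]/-x[2]])
E
python3 - <<'E'
from h import *
s=env.get_state();print({k:np.round(v,3) for k,v in s.items()})
for n in ["scene","side","wrist"]:
    p=optics.read_camera(n);cv2.imwrite(f'pics/a_{n}.png',p['pixels'])
    print(n,[k for k in p],p['vertical_fov'],p['cx'],p['cy'],np.round(ray(p,(280,210)),3).tolist())
    for t in ["fixture","wheel_top","jaw_face","gauge_mark","wheel","jaw"]:
        for r in models.pinpoint(t,p)[:2]:print(t,np.round(r['location'],1),round(r['conf'],2), np.round(onz(p,r['location'],{"fixture":0,"wheel_top":.113,"wheel":.078,"jaw":.018}.get(t,.068)),4))
E
```

```text
{'clock': np.float64(0.0), 'joint_pos': array([ 1.109,  0.314,  0.045,  1.304, -0.   ,  1.431]), 'qvel': array([-0.   , -0.001, -0.   , -0.001, -0.002,  0.   ]), 'tau': array([-1.0000e-03, -4.8062e+01,  2.9853e+01,  1.9000e-02, -0.0000e+00,
       -0.0000e+00]), 'tcp_pos': array([0.182, 0.545, 0.199]), 'orientation': array([ 0.698,  0.113,  0.698, -0.114]), 'wrist_force': array([ 0.326,  0.821, -0.528]), 'ft_torque': array([ 0.032,  0.042, -0.06 ]), 'finger_gap': np.float64(0.085)}
scene ['pixels', 'vertical_fov', 'cx', 'cy', 'extrinsics', 'shot'] 43.67078720797259 282.7534834762872 217.95713034730608 [[0.211, 0.488, 0.761], [0.413, -0.516, -0.75]]
fixture [279.7 249.1] 0.75 [0.5712 0.0385 0.    ]
wheel_top [301.2 174.9] 0.93 [ 0.5909 -0.045   0.113 ]
jaw_face [271.2 227.6] 0.87 [0.5793 0.052  0.068 ]
gauge_mark [276.5 247.2] 0.9 [0.5456 0.0789 0.068 ]
wheel [300.7 185.9] 0.74 [ 0.5949 -0.0508  0.078 ]
jaw [279.6 247.6] 0.92 [0.5649 0.0466 0.018 ]
side ['pixels', 'vertical_fov', 'cx', 'cy', 'extrinsics', 'shot'] 57.359892766139374 280.180635912561 210.11855887339007 [[0.457, -0.709, 0.518], [0.123, 0.857, -0.5]]
fixture [284.1 240.3] 0.89 [0.5739 0.0365 0.    ]
wheel_top [302.1 216. ] 0.83 [ 0.5982 -0.044   0.113 ]
jaw_face [284.6 213.3] 0.65 [0.5761 0.0472 0.068 ]
gauge_mark [266.9 205.5] 0.78 [0.5397 0.0893 0.068 ]
wheel [302.  233.8] 0.76 [ 0.5966 -0.0573  0.078 ]
jaw [309.3 212.7] 0.7 [0.6529 0.1255 0.018 ]
jaw [282.  231.5] 0.62 [0.5704 0.0477 0.018 ]
wrist ['pixels', 'vertical_fov', 'cx', 'cy', 'extrinsics', 'shot'] 67.48189973114002 282.2261839977612 210.41792018436917 [[0.111, 0.569, 0.374], [0.276, -0.099, -0.956]]
```

View pics/a_scene.png

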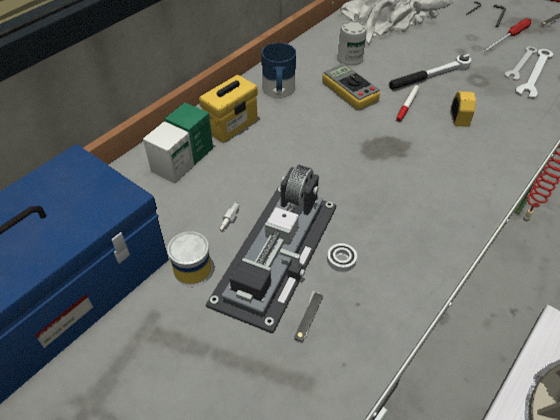

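View pics/a_side.png

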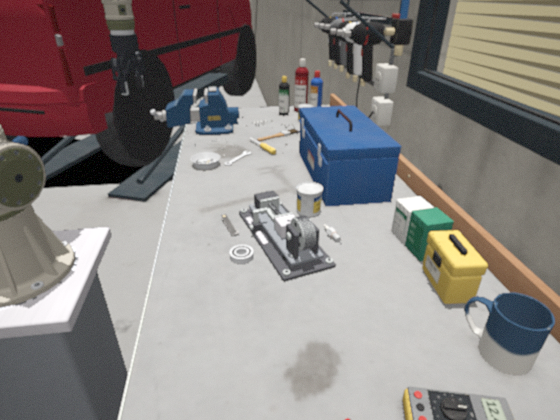

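View pics/a_wrist.png

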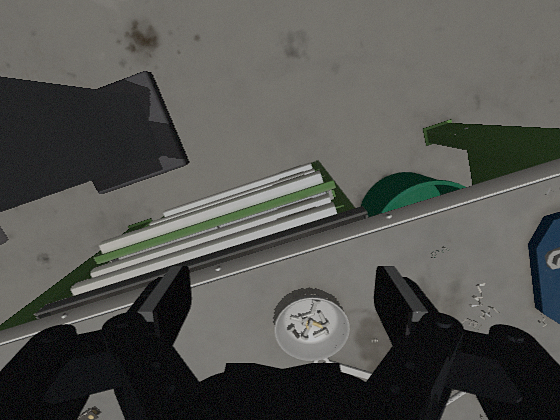

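Run:
```python
import cv2
a=cv2.imread('pics/a_scene.png')[150:340,190:370];cv2.imwrite('pics/b1.png',cv2.resize(a,None,fx=3.1,fy=3.1,interpolation=cv2.INTER_CUBIC))
a=cv2.imread('pics/a_side.png')[180:285,215:345];cv2.imwrite('pics/b2.png',cv2.resize(a,None,fx=5,fy=5,interpolation=cv2.INTER_CUBIC))
```

```text
(no output)
```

View pics/b1.png

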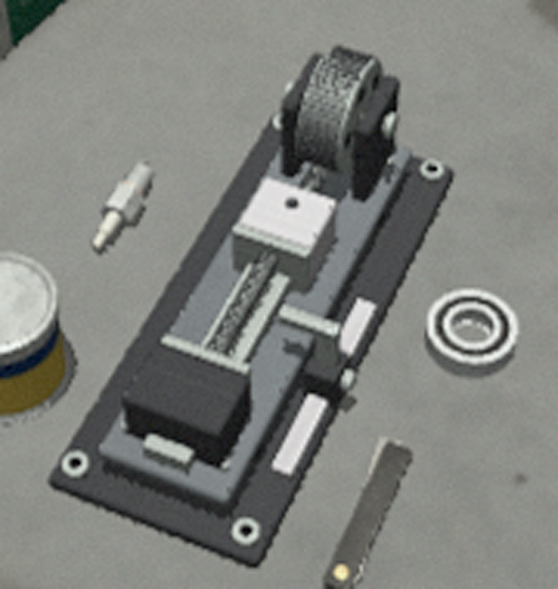

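View pics/b2.png

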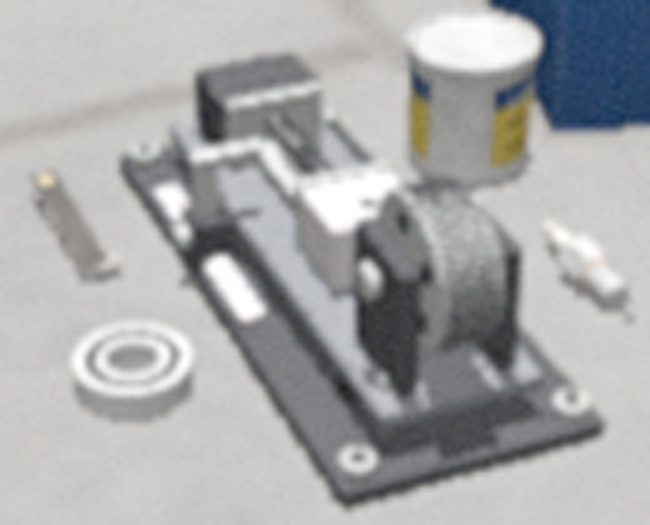

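```bash
cat > fit.py <<'E'
from h import *
from scipy.optimize import least_squares
ps={n:optics.read_camera(n) for n in ["scene","side"]}
obs=[("scene",(206.1,306.5),(.062,.15,.006)),("scene",(274,331),(-.062,.15,.005)),("scene",(336.1,205),(-.062,-.15,.006)),
("side",(239.4,212.5),(-.062,.15,.006)),("side",(284,280),(-.062,-.15,.004)),("side",(336,265),(.062,-.15,.006))]
for n,p in ps.items():
  r=models.pinpoint("wheel_top",p)
  print(n,r[0]['location'],r[0]['conf']); obs.append((n,r[0]['location'],(0,-.105,.113)))
def W(q,l):
  c,s=np.cos(q[2]),np.sin(q[2]);return np.array([q[0]+c*l[0]-s*l[1],q[1]+s*l[0]+c*l[1],l[2]])
def res(q):return np.concatenate([proj(ps[n],W(q,l))-uv for n,uv,l in obs])
o=least_squares(res,[.57,.04,.25]);q=o.x
print("pose",q.round(4));print(o.fun.reshape(-1,2).round(1))
for n in ps:
  o=least_squares(lambda q:np.concatenate([proj(ps[m],W(q,l))-uv for m,uv,l in obs if m==n]),q);print(n,o.x.round(4),abs(o.fun).max())
print("wheeltop",W(q,(0,-.105,.113)).round(4))
for n,p in ps.items():
  for t in ["jaw_face","gauge_mark"]:
    r=models.pinpoint(t,p)[0];X=onz(p,r['location'],.068)-np.array([q[0],q[1],0])
    c,s=np.cos(q[2]),np.sin(q[2]);print(n,t,r['conf'],"local",round(c*X[0]+s*X[1],4),round(-s*X[0]+c*X[1],4))
s=env.get_state();o=s['orientation']
from scipy.spatial.transform import Rotation as Ro
print(s['tcp_pos'],Ro.from_quat([o[1],o[2],o[3],o[0]]).as_matrix().round(3))
E
python3 fit.py
```

```text
scene [301.5, 175.9] 0.6
side [301.3, 215.6] 0.67
pose [0.5694 0.0504 0.2676]
[[-0.8 -0.4]
 [-0.3  2.6]
 [ 0.8  0.3]
 [-2.  -1.2]
 [-1.   0.3]
 [-0.1 -0.4]
 [-1.1 -4.4]
 [ 0.9  2.1]]
scene [0.5687 0.0504 0.2673] 4.2576906140049005
side [0.5715 0.0517 0.2577] 1.8479945762288423
wheeltop [ 0.5972 -0.0508  0.113 ]
scene jaw_face 0.79 local 0.0044 -0.0038
scene gauge_mark 0.88 local -0.016 0.0363
side jaw_face 0.52 local 0.0024 -0.004
side gauge_mark 0.73 local -0.016 0.0349
[0.18186851 0.54551472 0.19940068] [[ 0.     0.316  0.949]
 [ 0.     0.949 -0.316]
 [-1.     0.    -0.   ]]
```

>>> {"api": "servo_tool", "payload": {
  "moves": [
    [0,-3.6,4.7,0,1],
    [0,-3.6,4.7,0,1],
    [0,-3.6,4.7,0,1],
    [0,-3.6,4.7,0,1],
    [0,-3.6,4.7,0,1],
    [0,-3.6,4.7,0,1],
    [0,-3.6,4.7,0,1],
    [0,-3.6,4.7,0,1],
    [0,-3.6,4.7,0,1],
    [0,-3.6,4.7,0,1]
  ],
  "grip_force": 20
}}

```text
clock: 2.7
tcp_pos: [0.5149, 0.0535, 0.1997]
orientation: [0.698, 0.114, 0.698, -0.113]
wrist_force: [1.2, 0.2, -0.3]
finger_gap: -0.0003
```

>>> {"api": "servo_tool", "payload": {
  "moves": [
    [0,-3.0,3.9,0,1],
    [0,-3.0,3.9,0,1],
    [0,-3.0,3.9,0,1],
    [0,0,0,-0.147,1],
    [0,0,0,-0.147,1],
    [0,0,0,-0.147,1],
    [0,0,0,-0.147,1],
    [0,0,0,0,1],
    [0,0,0,0,1],
    [0,0,0,0,1]
  ]
}}

```text
clock: 3.95
tcp_pos: [0.5964, -0.067, 0.1994]
orientation: [0.701, -0.093, 0.701, 0.093]
wrist_force: [-0.5, 0.5, 0.8]
finger_gap: -0.0002
```

```bash
cat > loc.py <<'E'
from h import *
import sys
from scipy.spatial.transform import Rotation as Ro
Q=(.571,.0504,.265)
s=env.get_state();o=s['orientation'];M=Ro.from_quat([o[1],o[2],o[3],o[0]]).as_matrix()
X=s['tcp_pos']-np.array([Q[0],Q[1],0]);c,sn=np.cos(Q[2]),np.sin(Q[2])
print('t',s['clock'],'tcp',s['tcp_pos'].round(4),'gap',s['finger_gap'],'F',s['wrist_force'].round(2))
print(M.round(3).tolist());print('local',c*X[0]+sn*X[1],-sn*X[0]+c*X[1]+.105,'(y rel wheel axle)')
for n in sys.argv[1:]:
  p=optics.read_camera(n);tag=f"{s['clock']:.1f}";cv2.imwrite(f'pics/{n}_{tag}.png',p['pixels'])
  u,v=map(int,proj(p,np.array([Q[0],Q[1],.06])));a=p['pixels'][max(0,v-110):v+110,max(0,u-110):u+110]
  cv2.imwrite(f'pics/z_{n}_{tag}.png',cv2.resize(a,None,fx=2.7,fy=2.7,interpolation=cv2.INTER_CUBIC))
  L={}
  for t in ["jaw_face","gauge_mark","wheel_top"]:
    for r in models.pinpoint(t,p)[:1]:
      X=onz(p,r['location'],.113 if t=="wheel_top" else .068)-np.array([Q[0],Q[1],0])
      L[t]=-sn*X[0]+c*X[1];print(n,t,round(r['conf'],2),np.round(r['location'],1),"local",round(c*X[0]+sn*X[1],4),round(L[t],4))
  if "jaw_face" in L and "gauge_mark" in L: print("gap to go",round(L["gauge_mark"]-L["jaw_face"],4))
E
python3 loc.py scene side wrist; ls pics
```

```text
t 3.95 tcp [ 0.5964 -0.067   0.1994] gap -0.0002452400750957636 F [-0.49  0.52  0.77]
[[0.0, -0.262, 0.965], [0.0, 0.965, 0.262], [-1.0, 0.0, 0.0]]
local -0.00620426286072143 -0.014953798121011275 (y rel wheel axle)
scene jaw_face 0.75 [276.2 228.3] local 0.0 -0.0027
scene gauge_mark 0.9 [278.1 246.3] local -0.0187 0.0314
scene wheel_top 0.78 [300.7 173.7] local -0.0039 -0.0996
gap to go 0.0341
side gauge_mark 0.73 [266.3 208.3] local -0.0263 0.0338
side wheel_top 0.55 [303.8 215.9] local 0.005 -0.0993
wrist jaw_face 0.97 [393.7 201. ] local 0.0034 -0.0079
wrist gauge_mark 0.89 [440.4 172.7] local -0.0255 0.035
wrist wheel_top 0.92 [298.9 210.5] local -0.0003 -0.1059
gap to go 0.0428
a_scene.png
a_side.png
a_wrist.png
b1.png
b2.png
scene_4.0.png
side_4.0.png
wrist_4.0.png
z_scene_4.0.png
z_side_4.0.png
z_wrist_4.0.png
```

View pics/wrist_4.0.png

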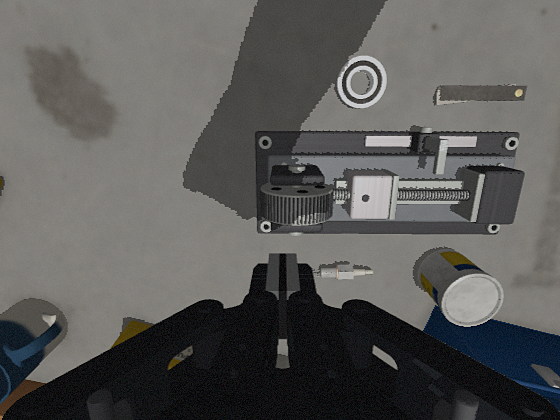

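View pics/z_scene_4.0.png

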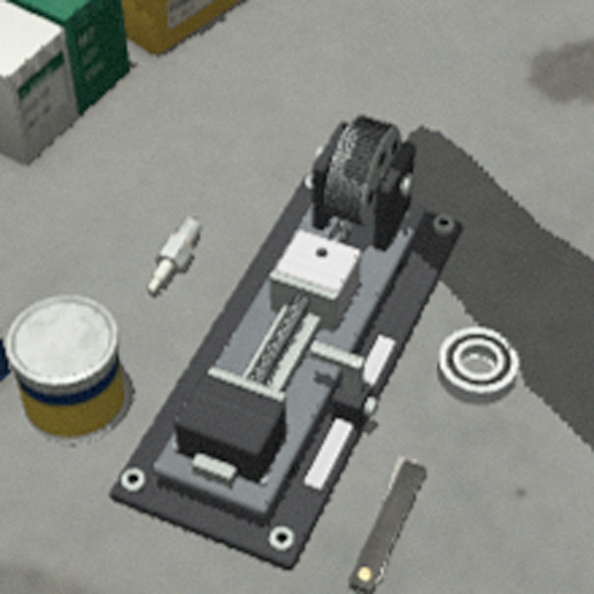

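Run:
```python
from h import *
s=env.get_state()
for n in ["scene","side","wrist"]:
    p=optics.read_camera(n);print(n,proj(p,s['tcp_pos']),proj(p,np.array([.5985,-.051,.113])))
```

```text
scene [308.47728429 128.83056977] [299.84359245 171.08602647]
side [304.90038234 183.06578851] [302.87241355 217.72431541]
wrist [282.91656647 243.44411903] [299.87324012 210.84372691]
```

View pics/scene_4.0.png

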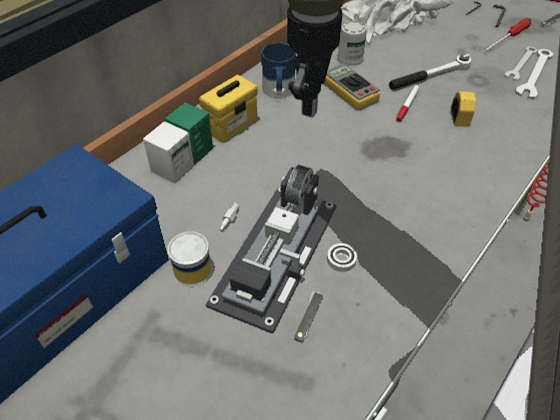

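View pics/side_4.0.png

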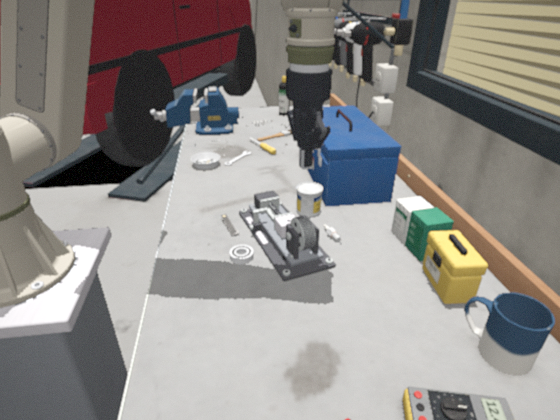

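Run:
```python
import cv2
a=cv2.imread('pics/scene_4.0.png')[60:160,260:360]
b=cv2.imread('pics/side_4.0.png')[110:210,255:355]
f=lambda x,m:cv2.circle(cv2.resize(x,None,fx=4,fy=4,interpolation=cv2.INTER_CUBIC),m,4,(0,0,255),1)
cv2.imwrite('pics/c1.png',cv2.hconcat([f(a,(194,275)),f(b,(200,292))]))
```

```text
(no output)
```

View pics/c1.png

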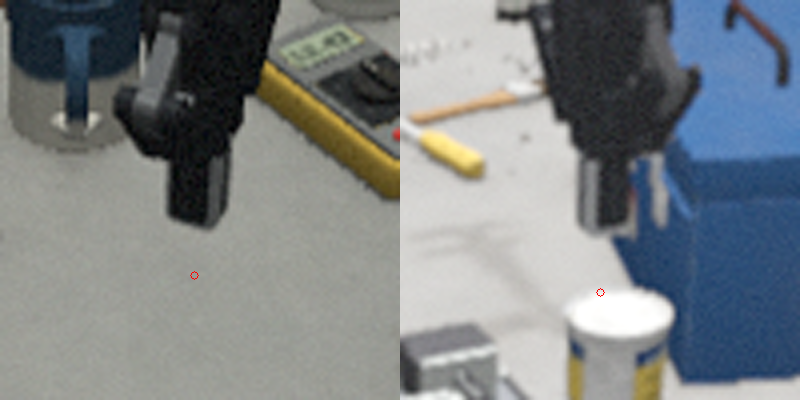

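Run:
```python
from h import *
ps={n:optics.read_camera(n) for n in ["scene","side","wrist"]}
def T(**k):
    X=tri([ray(ps[n],uv) for n,uv in k.items()]);print(X.round(4),[(proj(ps[n],X)-uv).round(1).tolist() for n,uv in k.items()])
T(scene=(308.5,115.5),side=(304.8,167.5))
T(scene=(308.5,115.5),side=(304.8,167.5),wrist=(283,255))
T(scene=(300.9,174.5),side=(302.5,216))
T(scene=(300.9,174.5),side=(302.5,216),wrist=(299,210.5))
for n in ps: print(n,ray(ps[n],(280,210))[0].round(3),ps[n]['extrinsics'])
print(env.get_state()['tcp_pos'])
```

```text
[ 0.5956 -0.0635  0.2297] [[-0.1, -0.1], [-0.1, 0.1]]
[ 0.5942 -0.0662  0.2288] [[1.6, -0.1], [-0.6, 1.1], [2.7, 7.8]]
[ 0.5957 -0.0465  0.1128] [[-1.4, -1.2], [-1.4, 0.8]]
[ 0.5968 -0.0492  0.1126] [[-0.9, -2.3], [-0.6, 1.5], [3.3, -1.1]]
scene [0.211 0.488 0.761] [[-0.77961056 -0.62621267  0.00806561  0.46387343]
 [ 0.48013961 -0.58938734  0.6496834  -0.30821674]
 [-0.40208621  0.51037266  0.7601621  -0.74304988]
 [ 0.          0.          0.          1.        ]]
side [ 0.457 -0.709  0.518] [[ 0.99004257 -0.14073445  0.00308723 -0.55374087]
 [ 0.06773198  0.49547936  0.86597493 -0.12865069]
 [-0.12340217 -0.85714294  0.50007788 -0.81009309]
 [ 0.          0.          0.          1.        ]]
wrist [ 0.525 -0.087  0.374] [[-2.63345779e-01  9.64701479e-01 -2.37909566e-04  2.22182778e-01]
 [-9.21912184e-01 -2.51737706e-01 -2.94458915e-01  5.71829371e-01]
 [-2.84124842e-01 -7.73251809e-02  9.55664110e-01 -2.15247106e-01]
 [ 0.00000000e+00  0.00000000e+00  0.00000000e+00  1.00000000e+00]]
[ 0.59642246 -0.06702754  0.19937961]
```

Run:
```python
from h import *
from scipy.spatial.transform import Rotation as Ro
s=env.get_state();o=s['orientation'];M=Ro.from_quat([o[1],o[2],o[3],o[0]]).as_matrix()
im=cv2.imread('pics/wrist_4.0.png')
p=optics.read_camera('wrist')
for dx in (0,-.01,-.02,-.03):
  print(dx,[proj(p,s['tcp_pos']+M@np.array([dx,y,z])).round(0).tolist() for y in(-.012,.012) for z in(-.011,.011)])
cv2.imwrite('pics/d1.png',cv2.resize(im[230:370,210:360],None,fx=4,fy=4))
```

```text
0 [[263.0, 226.0], [263.0, 260.0], [303.0, 226.0], [303.0, 260.0]]
-0.01 [[262.0, 232.0], [262.0, 268.0], [304.0, 232.0], [304.0, 268.0]]
-0.02 [[260.0, 239.0], [261.0, 276.0], [306.0, 239.0], [305.0, 276.0]]
-0.03 [[259.0, 247.0], [260.0, 286.0], [307.0, 247.0], [306.0, 286.0]]
```

View pics/d1.png

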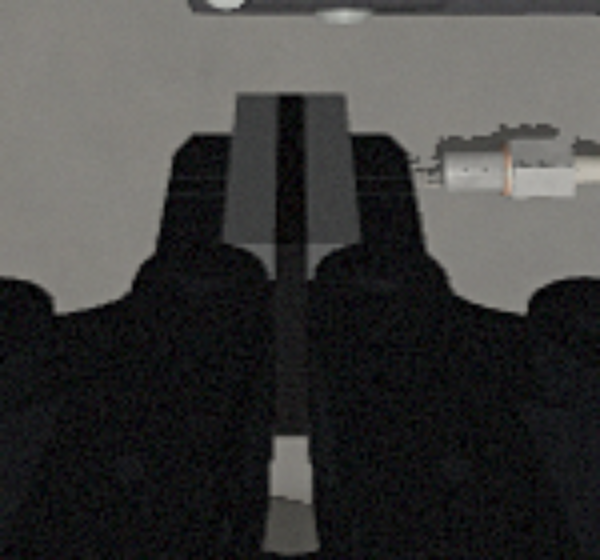

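>>> {"api": "servo_tool", "payload": {
  "moves": [
    [1.0,-0.1,0.1,0,1],
    [1.0,-0.1,0.1,0,1],
    [1.0,-0.1,0.1,0,1],
    [1.0,-0.1,0.1,0,1],
    [1.0,-0.1,0.1,0,1],
    [0,0,0,0,1],
    [0,0,0,0,1],
    [0,0,0,0,1],
    [0,0,0,0,1],
    [0,0,0,0,1]
  ]
}}

```text
clock: 6.15
tcp_pos: [0.6027, -0.0706, 0.1496]
orientation: [0.701, -0.094, 0.701, 0.094]
wrist_force: [-0.8, 0.4, 0.1]
finger_gap: -0.0
```

```bash
python3 loc.py scene side wrist; ls -t pics|head -6;  python3 - <<'E'
import cv2
a=cv2.imread('pics/scene_5.3.png')
import glob
t=sorted(glob.glob('pics/side_*'))[-1][10:-4];print(t)
a=cv2.imread(f'pics/scene_{t}.png')[100:220,250:350]
b=cv2.imread(f'pics/side_{t}.png')[140:260,255:355]
cv2.imwrite('pics/e1.png',cv2.resize(cv2.hconcat([a,b]),None,fx=4,fy=4,interpolation=cv2.INTER_CUBIC))
E
```

```text
t 6.15 tcp [ 0.6027 -0.0706  0.1496] gap -3.096019902111018e-05 F [-0.81  0.38  0.11]
[[0.0, -0.263, 0.965], [0.0, 0.965, 0.263], [-1.0, -0.0, 0.0]]
local -0.0010988731756719668 -0.020038096246757772 (y rel wheel axle)
scene jaw_face 0.64 [275.4 225.5] local 0.0038 -0.0078
scene gauge_mark 0.76 [278.9 247.6] local -0.021 0.0333
scene wheel_top 0.78 [298.4 171.5] local 0.0019 -0.1031
gap to go 0.0412
side jaw_face 0.61 [282.  213.6] local -0.002 -0.0033
side gauge_mark 0.59 [270.3 206.9] local -0.0151 0.0363
side wheel_top 0.67 [301.9 218.1] local -0.0025 -0.1056
gap to go 0.0396
wrist jaw_face 0.71 [420.8 207.2] local 0.0 -0.0077
wrist gauge_mark 0.95 [475.2 181. ] local -0.0227 0.0344
wrist wheel_top 0.59 [308.8 225.7] local 0.0006 -0.1064
gap to go 0.0421
z_wrist_6.2.png
wrist_6.2.png
z_side_6.2.png
side_6.2.png
z_scene_6.2.png
scene_6.2.png
6.2[ WARN:0@0.011] global loadsave.cpp:275 findDecoder imread_('pics/scene_5.3.png'): can't open/read file: check file path/integrity
```

View pics/e1.png

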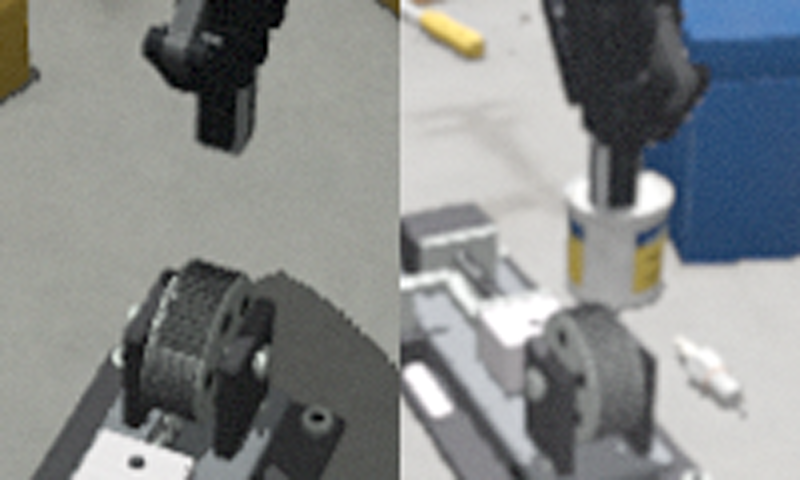

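>>> {"api": "servo_tool", "payload": {
  "moves": [
    [0.8,0,0,0,1],
    [0.8,0,0,0,1],
    [0.8,0,0,0,1],
    [0.6,0,0,0,1],
    [0.4,0,0,0,1],
    [0.3,0,0,0,1],
    [0.2,0,0,0,1],
    [0.2,0,0,0,1],
    [0.2,0,0,0,1],
    [0,0,0,0,1]
  ]
}}

```text
clock: 8.0
tcp_pos: [0.6025, -0.0705, 0.1063]
orientation: [0.701, -0.094, 0.701, 0.094]
wrist_force: [0.6, -0.9, 0.2]
finger_gap: 0.0001
```

>>> {"api": "servo_tool", "payload": {
  "moves": [
    [0.4,0,0,0,1],
    [0.3,0,0,0,1],
    [0.3,0,0,0,1],
    [0.2,0,0,0,1],
    [0.2,0,0,0,1],
    [0.1,0,0,0,1],
    [0.1,0,0,0,1],
    [0,0,0,0,1],
    [0,0,0,0,1],
    [0,0,0,0,1]
  ]
}}

```text
clock: 9.25
tcp_pos: [0.6026, -0.0705, 0.0905]
orientation: [0.701, -0.094, 0.701, 0.094]
wrist_force: [-0.6, -0.2, 0.2]
finger_gap: 0.0
```

```bash
cat > tip.py <<'E'
from h import *
s=env.get_state();t=f"{s['clock']:.1f}";print(t,s['tcp_pos'],s['wrist_force'].round(2))
o=[]
for n in ["scene","side"]:
  p=optics.read_camera(n);cv2.imwrite(f'pics/{n}_{t}.png',p['pixels'])
  u,v=map(int,proj(p,np.array([.595,-.04,.11])))
  o.append(cv2.resize(p['pixels'][v-50:v+70,u-50:u+50],None,fx=4,fy=4,interpolation=cv2.INTER_CUBIC));print(n,u-50,v-50)
cv2.imwrite(f'pics/t_{t}.png',cv2.hconcat(o))
E
python3 tip.py
```

```text
9.2 [ 0.60264663 -0.07054112  0.09048131] [-0.63 -0.23  0.16]
scene 247 126
side 250 166
```

View pics/t_9.2.png

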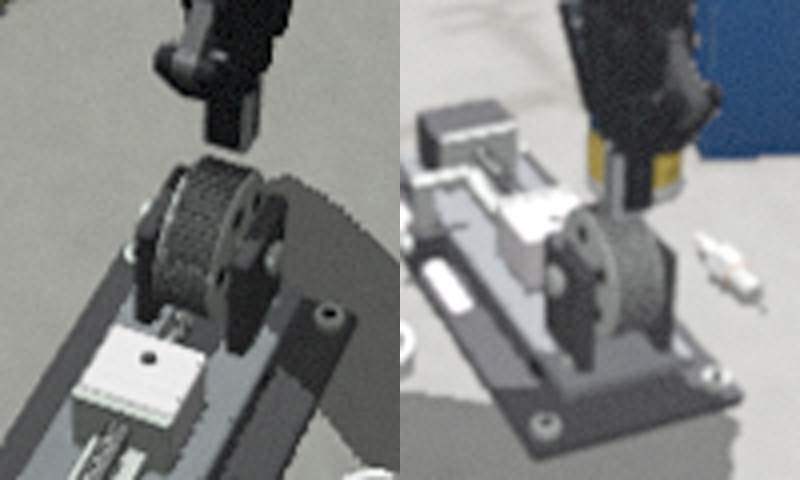

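>>> {"api": "servo_tool", "payload": {
  "moves": [
    [0.2,0,0,0,1],
    [0.2,0,0,0,1],
    [0.1,0,0,0,1],
    [0.1,0,0,0,1],
    [0.1,0,0,0,1],
    [0.1,0,0,0,1],
    [0.1,0,0,0,1],
    [0,0,0,0,1],
    [0,0,0,0,1],
    [0,0,0,0,1]
  ]
}}

```text
clock: 10.6
tcp_pos: [0.6026, -0.0706, 0.0815]
orientation: [0.701, -0.094, 0.701, 0.094]
wrist_force: [0.0, -0.6, 0.3]
finger_gap: 0.0
```

>>> {"api": "servo_tool", "payload": {
  "moves": [
    [0.1,0,0,0,1],
    [0.1,0,0,0,1],
    [0.1,0,0,0,1],
    [0.1,0,0,0,1],
    [0.1,0,0,0,1],
    [0,0,0,0,1],
    [0,0,0,0,1],
    [0,0,0,0,1],
    [0,0,0,0,1],
    [0,0,0,0,1]
  ]
}}

```text
clock: 11.85
tcp_pos: [0.6027, -0.0708, 0.0765]
orientation: [0.701, -0.094, 0.701, 0.094]
wrist_force: [-1.3, -2.5, 5.4]
finger_gap: 0.0001
```

```bash
python3 tip.py
```

```text
11.8 [ 0.60274702 -0.07082739  0.07651076] [-1.27 -2.52  5.42]
scene 247 126
side 250 166
```

>>> {"api": "servo_tool", "payload": {
  "moves": [
    [0,0.4,0,0,1],
    [0,0.4,0,0,1],
    [0,0.4,0,0,1],
    [0,0.4,0,0,1],
    [0,0.4,0,0,1],
    [0,0.4,0,0,1],
    [0,0.4,0,0,1],
    [0,0.4,0,0,1],
    [0,0.4,0,0,1],
    [0,0,0,0,1]
  ]
}}

```text
clock: 13.2
tcp_pos: [0.5929, -0.0343, 0.0764]
orientation: [0.701, -0.093, 0.701, 0.095]
wrist_force: [-1.6, 1.4, 4.6]
finger_gap: -0.0002
```

```bash
python3 tip.py; python3 loc.py scene wrist
```

```text
13.2 [ 0.59287004 -0.03431111  0.07636194] [-1.57  1.42  4.56]
scene 247 126
side 250 166
t 13.3 tcp [ 0.5929 -0.0343  0.0763] gap 2.2067358051423533e-05 F [-1.17  2.34  5.27]
[[-0.0, -0.264, 0.964], [0.003, 0.964, 0.264], [-1.0, 0.002, 0.0]]
local -0.0010749421340111552 0.01751297998605028 (y rel wheel axle)
scene jaw_face 0.91 [272.5 230.7] local 0.0036 0.0047
scene gauge_mark 0.6 [277.4 247.1] local -0.0183 0.0334
scene wheel_top 0.88 [299.2 172.3] local -0.0001 -0.1018
gap to go 0.0287
wrist jaw_face 0.89 [427.6 238.8] local -0.0008 0.0033
wrist gauge_mark 0.79 [484.6 203.4] local -0.024 0.0347
wrist wheel_top 0.71 [245.5 273.4] local -0.0009 -0.106
gap to go 0.0314
```

>>> {"api": "servo_tool", "payload": {
  "moves": [
    [-0.8,0,0,0,1],
    [-0.8,0,0,0,1],
    [0,0,0,0,1],
    [0,-1.9,0,0,1],
    [0,-1.9,0,0,1],
    [0,0,0,0,1],
    [0.8,0,0,0,1],
    [0.5,0,0,0,1],
    [0.3,0,0,0,1],
    [0,0,0,0,1]
  ]
}}

```text
clock: 14.95
tcp_pos: [0.6028, -0.0725, 0.0766]
orientation: [0.701, -0.094, 0.701, 0.094]
wrist_force: [-2.0, -2.0, 3.9]
finger_gap: -0.0003
```

>>> {"api": "servo_tool", "payload": {
  "moves": [
    [0,0.4,0,0,1],
    [0,0.4,0,0,1],
    [0,0.4,0,0,1],
    [0,0.4,0,0,1],
    [0,0.4,0,0,1],
    [0,0.4,0,0,1],
    [0,0.4,0,0,1],
    [0,0.4,0,0,1],
    [0,0.4,0,0,1],
    [0,0,0,0,1]
  ]
}}

```text
clock: 16.2
tcp_pos: [0.5931, -0.0363, 0.0769]
orientation: [0.701, -0.094, 0.701, 0.095]
wrist_force: [-3.4, 0.8, 5.1]
finger_gap: 0.0004
```

```bash
python3 loc.py scene wrist
```

```text
t 16.2 tcp [ 0.5931 -0.0363  0.0769] gap 0.000402226092752383 F [-3.41  0.83  5.08]
[[-0.0, -0.264, 0.965], [0.002, 0.965, 0.264], [-1.0, 0.002, 0.0]]
local -0.0013931740219352493 0.0154978097990916 (y rel wheel axle)
scene jaw_face 0.63 [270.2 238.6] local 0.0001 0.0219
scene gauge_mark 0.95 [278.8 246.1] local -0.0196 0.0305
scene wheel_top 0.86 [301.4 174. ] local -0.0053 -0.0994
gap to go 0.0086
wrist jaw_face 0.92 [449.3 239.4] local -0.0006 0.0153
wrist gauge_mark 0.8 [485.9 203.5] local -0.0241 0.0338
wrist wheel_top 0.57 [249.3 270.6] local -0.0024 -0.1061
gap to go 0.0185
```

>>> {"api": "servo_tool", "payload": {
  "moves": [
    [-0.8,0,0,0,1],
    [-0.8,0,0,0,1],
    [0,0,0,0,1],
    [0,-1.9,0,0,1],
    [0,-1.9,0,0,1],
    [0,0,0,0,1],
    [0.8,0,0,0,1],
    [0.5,0,0,0,1],
    [0.3,0,0,0,1],
    [0,0,0,0,1]
  ]
}}

```text
clock: 17.85
tcp_pos: [0.6033, -0.0744, 0.0765]
orientation: [0.701, -0.094, 0.701, 0.094]
wrist_force: [-2.4, -1.4, 3.9]
finger_gap: 0.0002
```

```bash
python3 loc.py scene wrist; ls -t pics|head -4; t=$(ls -t pics|grep z_wrist|head -1)
python3 - <<'E'
import cv2
t="$t"[8:]
a=cv2.imread('pics/wrist_'+t)[120:330,370:570];b=cv2.imread('pics/scene_'+t)[190:295,210:310]
cv2.imwrite('pics/w.png',cv2.hconcat([cv2.resize(a,(400,420)),cv2.resize(b,(400,420))]))
E
mv pics/w.png pics/w1.png
```

```text
t 17.85 tcp [ 0.6033 -0.0744  0.0765] gap 0.00019289268224887497 F [-2.42 -1.36  3.94]
[[-0.0, -0.263, 0.965], [-0.001, 0.965, 0.263], [-1.0, -0.0, -0.001]]
local -0.0015356186941452125 -0.023932155318039258 (y rel wheel axle)
scene jaw_face 0.79 [270.1 239. ] local -0.0001 0.0227
scene gauge_mark 0.68 [279.  246.8] local -0.0205 0.0317
scene wheel_top 0.55 [297. 185.] local -0.0085 -0.0715
gap to go 0.009
wrist jaw_face 0.66 [515.2 240.6] local 0.0002 0.0172
wrist gauge_mark 0.68 [552.1 203.5] local -0.0241 0.0342
wrist wheel_top 0.62 [328.6 277.2] local 0.0011 -0.1065
gap to go 0.017
z_wrist_17.9.png
wrist_17.9.png
z_scene_17.9.png
scene_17.9.png
```

View pics/w1.png

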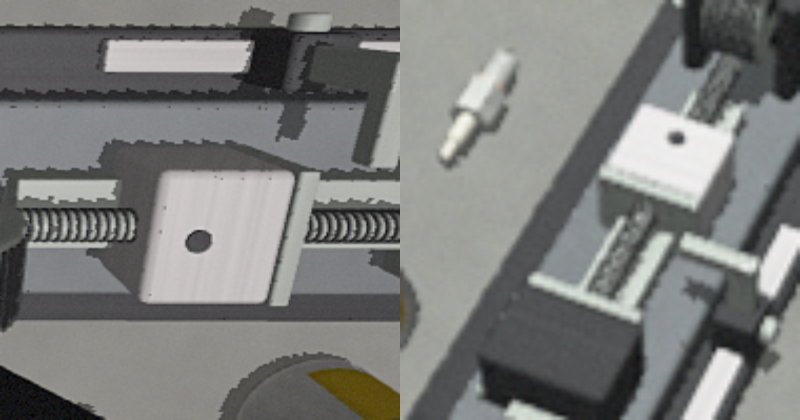

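>>> {"api": "servo_tool", "payload": {
  "moves": [
    [0,0.4,0,0,1],
    [0,0.4,0,0,1],
    [0,0.4,0,0,1],
    [0,0.4,0,0,1],
    [0,0.4,0,0,1],
    [0,0.4,0,0,1],
    [0,0.4,0,0,1],
    [0,0.4,0,0,1],
    [0,0.4,0,0,1],
    [0,0,0,0,1]
  ]
}}

```text
clock: 19.5
tcp_pos: [0.5939, -0.0382, 0.0768]
orientation: [0.701, -0.094, 0.701, 0.095]
wrist_force: [-2.9, 1.2, 5.6]
finger_gap: -0.0001
```

>>> {"api": "servo_tool", "payload": {
  "moves": [
    [-0.8,0,0,0,1],
    [-0.8,0,0,0,1],
    [0,0,0,0,1],
    [0,-1.7,0,0,1],
    [0,-1.7,0,0,1],
    [0,0,0,0,1],
    [0.8,0,0,0,1],
    [0.5,0,0,0,1],
    [0.3,0,0,0,1],
    [0,0,0,0,1]
  ]
}}

```text
clock: 20.75
tcp_pos: [0.6028, -0.0725, 0.0766]
orientation: [0.701, -0.094, 0.701, 0.094]
wrist_force: [-1.7, -2.1, 3.5]
finger_gap: -0.0004
```

```bash
python3 loc.py scene wrist side; t=$(ls -t pics|grep z_wrist|head -1)
python3 - <<'E'
import cv2
t="$t"[8:]
a=cv2.imread('pics/wrist_'+t)[120:330,360:560];b=cv2.imread('pics/scene_'+t)[190:295,210:310]
cv2.imwrite('pics/w2.png',cv2.hconcat([cv2.resize(a,(400,420)),cv2.resize(b,(400,420))]))
E
```

```text
t 20.75 tcp [ 0.6028 -0.0725  0.0766] gap -0.0003868490536928521 F [-1.7  -2.15  3.48]
[[-0.0, -0.263, 0.965], [-0.001, 0.965, 0.263], [-1.0, -0.001, -0.0]]
local -0.0014830672404355372 -0.02198356206259071 (y rel wheel axle)
scene jaw_face 0.63 [265.4 243.3] local 0.0033 0.0342
scene gauge_mark 0.9 [280.5 247. ] local -0.0229 0.0311
scene wheel_top 0.68 [299.6 174.2] local -0.0026 -0.0977
gap to go -0.0031
wrist jaw_face 0.95 [526.7 241.1] local 0.0004 0.0264
wrist gauge_mark 0.95 [547.2 205. ] local -0.0233 0.0334
wrist wheel_top 0.8 [321.7 271.5] local -0.0021 -0.108
gap to go 0.007
side jaw_face 0.6 [277.3 205.6] local 0.0027 0.0356
side wheel_top 0.57 [303.2 216.8] local 0.0022 -0.102
```

View pics/w2.png

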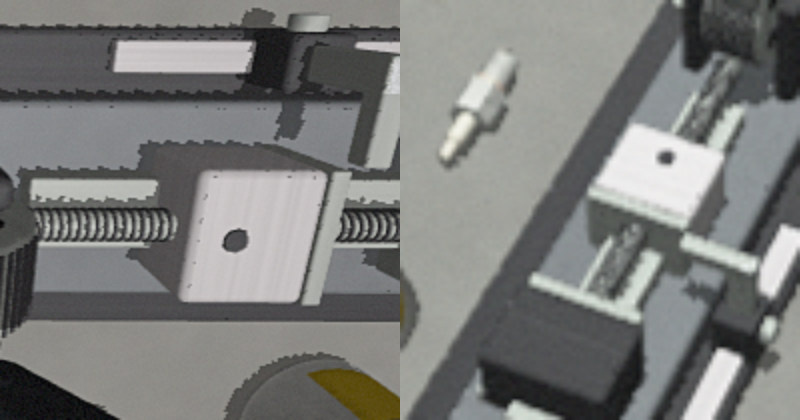

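>>> {"api": "servo_tool", "payload": {
  "moves": [
    [0,0.4,0,0,1],
    [0,0.4,0,0,1],
    [0,0.4,0,0,1],
    [0,0.4,0,0,1],
    [0,0.4,0,0,1],
    [0,0.4,0,0,1],
    [0,0.2,0,0,1],
    [0,0,0,0,1],
    [0,0,0,0,1],
    [-0.5,0,0,0,1]
  ]
}}

```text
clock: 22.6
tcp_pos: [0.5961, -0.0468, 0.0812]
orientation: [0.701, -0.094, 0.701, 0.094]
wrist_force: [-1.5, -0.8, 1.9]
finger_gap: 0.0004
```

>>> {"api": "servo_tool", "payload": {
  "moves": [
    [-0.6,0,0,0,1],
    [-0.6,0,0,0,1],
    [0,0,0,0,1],
    [0,-1.2,0,0,1],
    [0,-1.2,0,0,1],
    [0,0,0,0,1],
    [0,0,0,0,1],
    [0,0,0,0,1],
    [0,0,0,0,1],
    [0,0,0,0,1]
  ]
}}

```text
clock: 23.85
tcp_pos: [0.6025, -0.0703, 0.0934]
orientation: [0.701, -0.094, 0.701, 0.094]
wrist_force: [-0.4, 0.4, 0.4]
finger_gap: -0.0002
```

```bash
python3 loc.py scene wrist side; t=$(ls -t pics|grep z_wrist|head -1)
python3 - <<'E'
import cv2
t="$t"[8:]
a=cv2.imread('pics/wrist_'+t)[150:255,450:550];b=cv2.imread('pics/scene_'+t)[190:295,210:310]
cv2.imwrite('pics/w3.png',cv2.hconcat([cv2.resize(a,(400,420)),cv2.resize(b,(400,420))]))
E
```

```text
t 23.85 tcp [ 0.6025 -0.0703  0.0934] gap -0.00019121618389423688 F [-0.39  0.39  0.37]
[[0.0, -0.263, 0.965], [0.0, 0.965, 0.263], [-1.0, 0.0, 0.0]]
local -0.0011859212142680056 -0.01974580205528459 (y rel wheel axle)
scene jaw_face 0.81 [266.1 246.2] local -0.0003 0.0393
scene gauge_mark 0.95 [277.2 249.1] local -0.0197 0.0373
scene wheel_top 0.61 [302.2 174.3] local -0.0068 -0.0993
gap to go -0.002
wrist jaw_face 0.82 [517.6 228.6] local -0.0015 0.0343
wrist gauge_mark 0.59 [521.9 196.5] local -0.024 0.0322
wrist wheel_top 0.78 [317.  259.3] local -0.0003 -0.1064
gap to go -0.0022
side jaw_face 0.91 [277.4 206.4] local 0.0014 0.0319
side gauge_mark 0.51 [267.6 207.4] local -0.0219 0.0366
side wheel_top 0.73 [303.2 215.5] local 0.0045 -0.0974
gap to go 0.0046
```

View pics/w3.png

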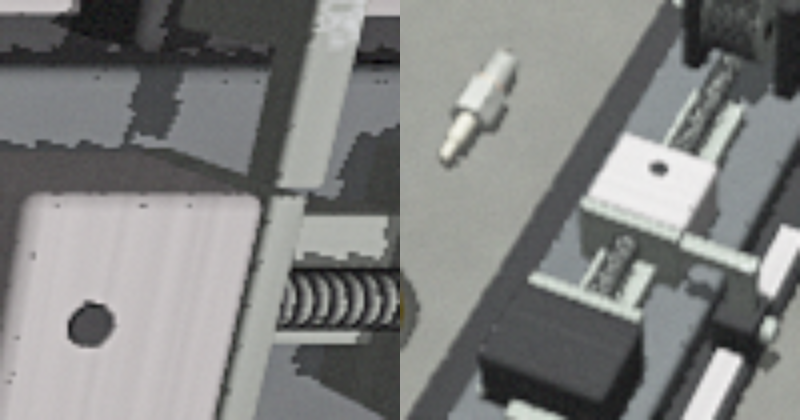

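>>> {"api": "servo_tool", "payload": {
  "moves": [
    [-2,0,0,0,1],
    [-3,0,0,0,1],
    [-3,0,0,0,1],
    [-3,0,0,0,1],
    [-2,0,0,0,1],
    [0,0,0,0,1],
    [0,0,0,0,1],
    [0,0,0,0,1],
    [0,0,0,0,1],
    [0,0,0,0,1]
  ]
}}

```text
clock: 25.7
tcp_pos: [0.6024, -0.0705, 0.2229]
orientation: [0.701, -0.094, 0.701, 0.094]
wrist_force: [0.8, 0.2, 0.3]
finger_gap: 0.0001
```

```bash
python3 loc.py scene wrist; t=$(ls -t pics|grep z_wrist|head -1)
python3 - <<'E'
import cv2
t="$t"[8:]
a=cv2.imread('pics/wrist_'+t);b=cv2.imread('pics/scene_'+t)[150:350,190:390]
cv2.imwrite('pics/w4.png',cv2.hconcat([cv2.resize(a[120:230,340:450],(400,400),interpolation=cv2.INTER_CUBIC),cv2.resize(b,(400,400))]))
E
```

```text
t 25.7 tcp [ 0.6024 -0.0705  0.2229] gap 0.00014264865439886148 F [0.83 0.24 0.28]
[[-0.001, -0.263, 0.965], [0.0, 0.965, 0.263], [-1.0, 0.0, -0.001]]
local -0.001392071475962979 -0.019876321303107874 (y rel wheel axle)
scene jaw_face 0.7 [266.8 244.7] local -0.0001 0.0359
scene gauge_mark 0.56 [277.4 246.4] local -0.0177 0.032
scene wheel_top 0.57 [302.8 173.8] local -0.0073 -0.1009
gap to go -0.0039
wrist jaw_face 0.92 [428.3 186.9] local -0.0008 0.0314
wrist gauge_mark 0.92 [435.8 164.7] local -0.0247 0.036
wrist wheel_top 0.76 [302.9 198.4] local 0.0002 -0.106
gap to go 0.0046
```

View pics/w4.png

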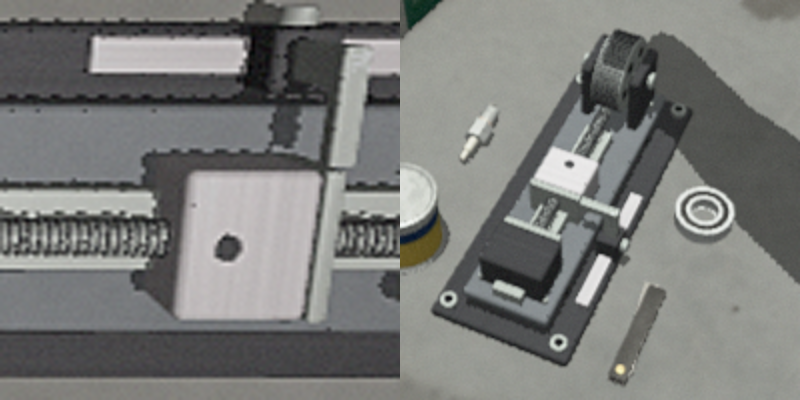

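```bash
python3 -c "
from h import *
print(order.hand_in())"
```

```text
the job is handed in; nothing more can be done
None
```

I closed the jaw level with the gauge finger by rolling the wheel, then lifted the hand about 13 cm and handed the job in at about 26 s of the 45 s allowed. It took three light strokes of 36 mm and one of 26 mm with the shut fingertip. The readings I took during stroking showed 4 to 6 N of upward push.

**Last check:** in the close wrist pictures, taken before and after the lift, the jaw face lies within about 1 mm of the middle of the 8 mm finger. The feeler gauge, spark plug, bearing and tin look unmoved in the last scene picture. The wrist force was back to sensor noise.

**Disagreements:**
- **Jaw position:** the trained networks' estimates scattered between −4 and +5 mm around level in the last two looks. The scene camera's jaw-face point had earlier been about 10 mm off the wrist picture. I went by the visible edges in the wrist pictures.
- **Fingertip height:** all three cameras showed the tip well behind the reported TCP, about 30 mm by the scene and side views. The wheel was touched only at a TCP height of about 0.08 m. I therefore set the press depth by force rather than by the reported height.

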